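# Find the tube block whose sole still grips and put it on the sloping stand

## Robot

A 6-joint arm with a two-finger parallel gripper is mounted at the origin on a cart in front of the work surface, level with it; the furniture and walls round the work are solid. World frame = base frame: x ahead of the robot, y to its left, z up, the work surface at z = 0. Lengths are in mm, angles in rad, forces in N, time in s.
With the tool pointing down it reaches from about 400 to 925 mm from the base axis. Payload 12.5 kg.
Tool frame: the origin (TCP) lies at the very end of the fingers, on their centre line; the grasp point (between the pads) lies 19 mm behind it (env.grasp_offset is the distance from the TCP to the grasp point, in mm); z points along the fingers, y is the direction in which the jaws open and shut (so a half turn about z gives the same grasp; the last joint's range is limited). The gripper opens to 95 mm and grips with 3 to 60 N. Pads are 20 mm wide; open, the fingers measure 119 mm over their backs; the gripper's body (75 mm by 180 mm) begins 59 mm behind the grasp point.
Start: joints at [-1.414, 0.491, 1.559, -0, 1.092, -0.106], TCP at [162.388, -603.553, 214.661] pointing down, gripper open.
Joint ranges: [-3.1, 3.1], [-0.84, 2.19], [0.05, 2.79], [-1.13, 4.28], [0.06, 2.93], [-2.69, 2.69]. Speed limits (rad/s): [2.22, 2.22, 2.79, 3.14, 3.14, 3.14].

## Interface

Orientations are given as [roll, pitch, yaw] about the fixed x, y, z axes, in that order (R = Rz(yaw) Ry(pitch) Rx(roll)).
In Python, from cell import env gives the robot as it stands. The module is installed in compiled form; this text tells all that it offers.
- The arm moves only by the shell command python3 -m pendant 'ROWS'. ROWS is JSON, one flat list of numbers, 5 for each row, row after row: the shift along the tool's x, y, z as a fraction of full scale, then the turn about the tool's z as a fraction of full scale, then the gripper's target within -1 to 1 (shut at 1, half-way at 0, fully open at -1). In form: [x, y, z, turn, grip, x, y, z, turn, grip, ...]. A call has 1 to 10 rows; each row shifts and turns the commanded pose from where the row before left it, along the tool's axes as they then stand; what a row does not reach is not made up. Full scale, the value 1, is 0.4 m for a shift and 180 degrees for a turn. A row lasts 1/8 s, in which the tool goes at most 62.5 mm and 10.7 degrees, less where a joint would pass 70% of its speed; a pose out of reach is approached as far as the arm can. A call with a number of a shift or a turn outside -1 to 1 is refused whole. A call with a gripper value outside its range is refused whole. The fingers move at their own pace and stop on an object; the grip force is fixed at half the most. Time passes only in rows, so rows that do not move let the fingers close. It gives the time, the measured TCP pose, the force and the opening at its end, in the units of the state.
- env.state(): the state, without advancing time (a new reading comes with each control period).
- env.read_camera(name): name is "scene" or "top"; returns the picture (384x512x3 uint8, red, green, blue); there is no depth.
- env.camera_model(name): a dict with "fx", "fy", "cx", "cy" (pixels), "k1" (the pictures are not rectified: a ray, as slopes to the right and down, at radius r is drawn at 1 + k1 r^2 times it, then the intrinsics apply), "view" (4x4, takes a point from world to camera coordinates). Camera axes: x right, y down, z forward; pixel columns grow to the right and rows downward; lengths in mm; the calibration is good to about 2 mm. A picture is of the moment at which its call begins. camera_model takes no time and is no camera call.
- env.job_done(): hands the job in, once; it reports no verdict.
Trained networks look in the newest picture that a camera, given by its name, has taken for a name from the list of things; names that differ only in an ending like _2 or _b are one class to them, and where a whole thing is asked for, a point or a joint stands for the part that bears it (a point fixed in the world has none). Each returns a list of dicts, best first, with "confidence" (0 to 1); they miss things now and then, are a little off and sometimes report something else, mostly with a low value. They report only what shows in the picture. A call takes as long as a camera call.
- env.masks_of(thing, camera): "region" (384x512 bool, what is visible of it).
- env.landmark_of(thing, camera): "xyz" ([x, y, z] in mm, in world coordinates, good to about 4 mm: a listed point, or the origin of a listed thing).
The state is a dict: "t": time; "joints": joint angles; "qvel": joint speeds; "tau": joint torques, N m; "eef_pos": TCP position; "tcp_rot": TCP orientation; "ft_force": force on the tool from outside, world axes, zero at the start; "moment": the same for the moment, N m; "opening": opening from 0.0 (shut) to 1.0 (fully open).
Only numpy, scipy, OpenCV 4.12 (cv2) and the standard library are available. Lean on these libraries where they do the work, as an engineer would, in place of code of your own. Each camera call takes 0.05 s, during which the arm holds its last target.

## Task

The sloping steel stand, where tubes are uncapped with one hand, needs a tube block whose rubber sole still grips; the soles of two of these three aluminium blocks have hardened and gone slippery. Drag each block at least 3 cm along the bench without lifting it, leave it standing there, and feel which one drags hardest; then stand that one squarely in the middle of the stand, its sole flat on the sloping plate and its length running up the slope, where it must stay put. Leave the other two standing on the bench, tip none over, and do not disturb the things around.

Things in the scene. Friction and masses are not known exactly. Their poses are not given: they have to be found in the camera images.
- block_a_centre (a point): centre (44 mm up) of one of three tube blocks that look alike: bare aluminium, 76 mm long (its x), 52 mm thick (its y), 88 mm tall (z, sole to top), 0.75 kg (all within 7 percent), two rows of three empty wells in the top, 4 mm black rubber sole, set in 2 mm all round. One good sole (friction about 0.7, 4 to 6 N to drag, more if pressed down), two hardened (about 0.11, under 1 N); names and looks do not tell which
- block_b_centre (a point): centre (44 mm up) of one of three tube blocks that look alike: bare aluminium, 76 mm long (its x), 52 mm thick (its y), 88 mm tall (z, sole to top), 0.75 kg (all within 7 percent), two rows of three empty wells in the top, 4 mm black rubber sole, set in 2 mm all round. One good sole (friction about 0.7, 4 to 6 N to drag, more if pressed down), two hardened (about 0.11, under 1 N); names and looks do not tell which
- block_c_centre (a point): centre (44 mm up) of one of three tube blocks that look alike: bare aluminium, 76 mm long (its x), 52 mm thick (its y), 88 mm tall (z, sole to top), 0.75 kg (all within 7 percent), two rows of three empty wells in the top, 4 mm black rubber sole, set in 2 mm all round. One good sole (friction about 0.7, 4 to 6 N to drag, more if pressed down), two hardened (about 0.11, under 1 N); names and looks do not tell which
- stand_plate: top plate of a sloping stand of bent sheet steel that stays put; the plate is 122 mm along the slope (its x, uphill, away from the robot), 112 mm wide (its y) and 3 mm thick, tilted 17 degrees down toward the robot, without any lip. Origin in the middle of its top face, 30 mm above the bench; z square to the plate. A slippery block slides off it; a good one stays
- tape_roll: roll of white tape lying flat to the right of the stand, 75 mm across and 19 mm high; origin in the middle of its underside; a bystander
- wash_bottle: wash bottle 63 mm across and 208 mm tall behind the stand, beside the analyser; origin in the middle of its underside; a bystander
- carton: small white carton 40 x 62 mm, 85 mm tall, to the left of the blocks; origin in the middle of its underside; a bystander

How it is judged (in metres and radians):
On the way:
1. each of the three blocks has been dragged at least 2 cm from where it stood, and all three stand upright on the bench (distance of each of block_a_centre, block_b_centre, block_c_centre from where it was at the start of the episode above 0.02 m and angle between each of block_a_centre, block_b_centre, block_c_centre's own z axis and vertical below 0.15 rad and height (world z) of each of block_a_centre, block_b_centre, block_c_centre below 0.05 m), for 0.1 s.
At the end, for the whole second after the job is handed in: One block, unheld, stays at rest on the sloping stand, sole flat on the plate (to 3.4 degrees), its centre within 20 mm along and 22 mm across the slope of the plate's middle, its length within 11 degrees of the slope's direction. The other two stand upright and still on the bench (((angle between the z axis of block_a_centre and the z axis of stand_plate, either way round below 0.06 rad and angle between the x axis of block_a_centre and the x axis of stand_plate, either way round below 0.2 rad and x of block_a_centre in the frame of stand_plate between -0.02 and 0.02 m and y of block_a_centre in the frame of stand_plate between -0.022 and 0.022 m and z of block_a_centre in the frame of stand_plate between 0.04 and 0.048 m and angle between each of block_b_centre, block_c_centre's own z axis and vertical below 0.08 rad and height (world z) of each of block_b_centre, block_c_centre below 0.048 m and linear speed of each of block_a, block_b, block_c below 0.02 m/s) or (angle between the z axis of block_b_centre and the z axis of stand_plate, either way round below 0.06 rad and angle between the x axis of block_b_centre and the x axis of stand_plate, either way round below 0.2 rad and x of block_b_centre in the frame of stand_plate between -0.02 and 0.02 m and y of block_b_centre in the frame of stand_plate between -0.022 and 0.022 m and z of block_b_centre in the frame of stand_plate between 0.04 and 0.048 m and angle between each of block_a_centre, block_c_centre's own z axis and vertical below 0.08 rad and height (world z) of each of block_a_centre, block_c_centre below 0.048 m and linear speed of each of block_a, block_b, block_c below 0.02 m/s) or (angle between the z axis of block_c_centre and the z axis of stand_plate, either way round below 0.06 rad and angle between the x axis of block_c_centre and the x axis of stand_plate, either way round below 0.2 rad and x of block_c_centre in the frame of stand_plate between -0.02 and 0.02 m and y of block_c_centre in the frame of stand_plate between -0.022 and 0.022 m and z of block_c_centre in the frame of stand_plate between 0.04 and 0.048 m and angle between each of block_a_centre, block_b_centre's own z axis and vertical below 0.08 rad and height (world z) of each of block_a_centre, block_b_centre below 0.048 m and linear speed of each of block_a, block_b, block_c below 0.02 m/s))); the robot touches nothing.
It fails at once if a block is lifted clear of the bench before all three have been dragged (height (world z) of any of block_a_centre, block_b_centre, block_c_centre above 0.066 m and distance of any of block_a_centre, block_b_centre, block_c_centre from where it was at the start of the episode below 0.02 m).
It fails at once if a block is tipped over (angle between any of block_a_centre, block_b_centre, block_c_centre's own z axis and vertical above 0.7 rad).
It fails at once if a bystander is pushed more than 3 cm or tipped over (distance of any of tape_roll, wash_bottle, carton from where it was at the start of the episode above 0.03 m or angle between any of tape_roll, wash_bottle, carton's own z axis and vertical above 0.5 rad).
It also fails if it takes over 67 s, if anything falls off the work surface, if the arm or the gripper's body presses on something with over 40 N, if the wrist force passes 120 N, or if a joint passes its speed limit or range.

## Working session

There is one attempt and no reset: what is moved stays moved. The work goes in short steps, Python scripts to look and compute and a shell command to move; the robot and the scene stay as the last step left them, time stands still between calls to the robot, and variables do not carry over. Pictures are saved under pics/ and viewed, and the job is handed in when it is done.

```bash
ls; mkdir -p pics
cat > h.py <<'E'
import numpy as np, cv2
from cell import env
def save(name,fn):
    im=env.read_camera(name); cv2.imwrite('pics/'+fn,im[:,:,::-1]); return im
def proj(name,P):
    m=env.camera_model(name);V=np.array(m['view']);P=np.atleast_2d(P)
    c=(V[:3,:3]@P.T).T+V[:3,3]; s=c[:,:2]/c[:,2:]; r2=(s**2).sum(1,keepdims=True); s=s*(1+m['k1']*r2)
    return np.c_[s[:,0]*m['fx']+m['cx'],s[:,1]*m['fy']+m['cy']]
def unproj(name,uv,z):
    m=env.camera_model(name);V=np.array(m['view']);uv=np.atleast_2d(uv).astype(float)
    d=np.c_[(uv[:,0]-m['cx'])/m['fx'],(uv[:,1]-m['cy'])/m['fy']]; s=d.copy()
    for _ in range(20): s=d/(1+m['k1']*(s**2).sum(1,keepdims=True))
    R=V[:3,:3]; C=-R.T@V[:3,3]; D=(R.T@np.c_[s,np.ones(len(s))].T).T
    return C+D*((z-C[2])/D[:,2:])
E
python3 - <<'E'
from h import *
save('top','t0.png');save('scene','s0.png')
for n in ['block_a_centre','stand_plate','tape_roll','wash_bottle','carton']:
    for c in ['top','scene']:
        print(n,c,[(np.round(d['xyz'],1).tolist(),round(d['confidence'],2)) for d in env.landmark_of(n,c)])
print(env.state())
for c in ['top','scene']:
    m=env.camera_model(c);V=np.array(m['view']);print(c,-V[:3,:3].T@V[:3,3],V[2,:3],m['fx'])
E
```

```text
pics
block_a_centre top [([504.1, 14.5, 45.1], 0.55)]
block_a_centre scene [([501.4, 8.7, 40.1], 0.93)]
stand_plate top [([512.9, -312.8, 29.1], 0.75)]
stand_plate scene [([505.0, -309.8, 30.6], 0.73)]
tape_roll top [([466.2, -511.6, -0.1], 0.65), ([658.9, -357.1, 2.3], 0.63)]
tape_roll scene [([463.0, -514.3, 3.1], 0.6)]
wash_bottle top [([662.1, -357.4, 0.3], 0.74)]
wash_bottle scene [([664.6, -356.7, 5.3], 0.75)]
carton top [([459.8, 315.7, -0.8], 0.83)]
carton scene []
{'t': 0.6, 'joints': array([-1.41359362e+00,  4.90866691e-01,  1.55891917e+00,  1.52665519e-05,
        1.09173876e+00, -1.05613344e-01]), 'qvel': array([-2.06353015e-04, -1.53289002e-03, -1.43927985e-03, -1.12210777e-03,
        9.50366512e-05,  3.94685960e-04]), 'tau': array([-4.34548228e-04, -6.12211347e+01, -2.58359885e+01,  6.92452700e-02,
        4.45170281e-02, -5.58797979e-06]), 'eef_pos': array([ 162.39261323, -603.53141076,  214.6750318 ]), 'tcp_rot': array([ 3.14152358e+00, -6.30167004e-06,  2.62809018e-01]), 'ft_force': array([-0.53011811, -0.67868874,  0.18888201]), 'moment': array([ 0.01300748,  0.00778998, -0.01492334]), 'opening': 1.0001135062567827}
top [ 367.72645368 -107.04493011 1430.39434143] [ 0.14015654  0.01042389 -0.99007449] 373.3162270793208
scene [ -374.46114853 -1082.93747391   941.36228707] [ 0.58638579  0.60586625 -0.53765955] 463.4456056968123
```

View pics/t0.png

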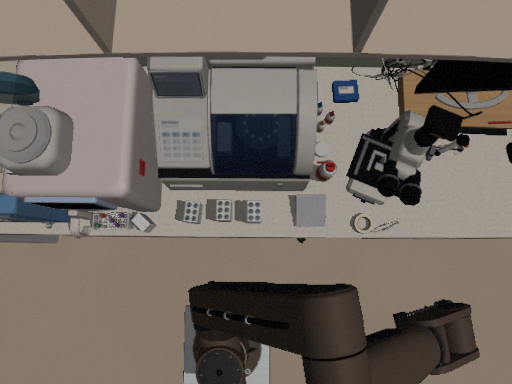

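View pics/s0.png

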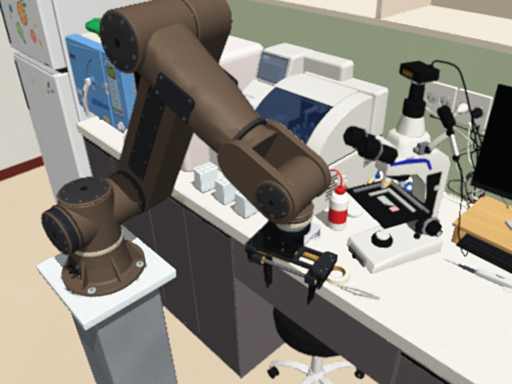

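The top view shows three blocks near pixels (192,212), (224,211) and (254,211). The stand is at (311,210), the tape at (362,223), the carton at (143,222) and the bottle at (326,171), with the analyser just behind the blocks. I'll zoom in to measure.

Run:
```python
from h import *
im=cv2.imread('pics/t0.png')
c=im[150:250,120:380]; cv2.imwrite('pics/t0z.png',cv2.resize(c,None,fx=3,fy=3,interpolation=cv2.INTER_CUBIC))
c=im[185:240,175:275]; cv2.imwrite('pics/t0zz.png',cv2.resize(c,None,fx=8,fy=8,interpolation=cv2.INTER_CUBIC))
for m in env.masks_of('block_a_centre','top'):
    r=m['region'].astype(np.uint8); n,l,s,ce=cv2.connectedComponentsWithStats(r); print(m['confidence'],s.tolist(),ce.round(1).tolist())
for p in [(250,237),(162,190),(310,190),(294,178),(326,194),(324,225),(297,225)]: print(p,unproj('top',p,0).round())
```

```text
0.69 [[0, 0, 512, 384, 196232], [216, 198, 17, 25, 376]] [[255.6, 191.5], [224.0, 210.3]]
(250, 237) [[407. -85.   0.]]
(162, 190) [[586. 260.   0.]]
(310, 190) [[ 590. -317.    0.]]
(294, 178) [[ 637. -255.    0.]]
(326, 194) [[ 575. -378.    0.]]
(324, 225) [[ 455. -369.    0.]]
(297, 225) [[ 454. -265.    0.]]
```

View pics/t0z.png

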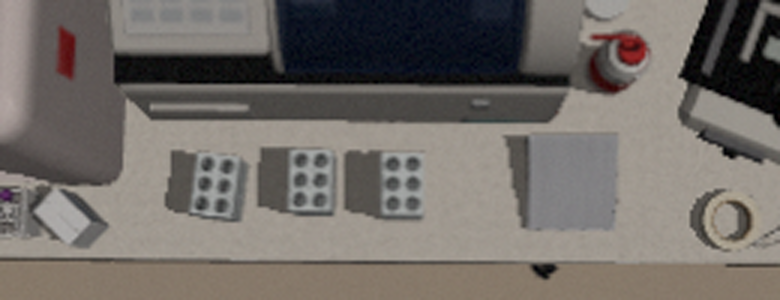

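View pics/t0zz.png

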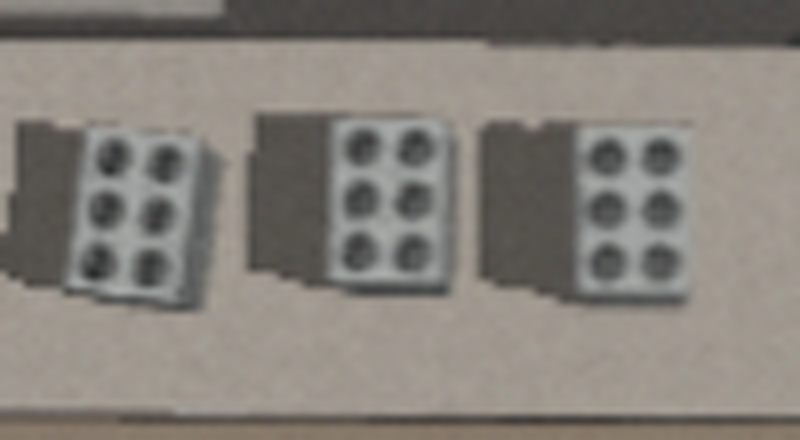

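Run:
```python
from h import *
o=np.array([175,185])
W={'L':[(112,158),(165,163),(105,210),(157,215),(97,262),(151,268)],'M':[(362,147),(414,148),(360,199),(411,200),(357,250),(410,251)],'R':[(607,157),(660,157),(607,209),(660,209),(607,261),(660,261)]}
for k,w in W.items():
    uv=(np.array(w)+.5)/8-.5+o; P=unproj('top',uv,88)
    c=P.mean(0); d=((P[0]+P[1])-(P[4]+P[5]))/4; e=(P[0]+P[2]+P[4]-P[1]-P[3]-P[5])/3
    print(k,c.round(1),'yaw',np.degrees(np.arctan2(d[1],d[0])).round(1),np.degrees(np.arctan2(-e[0],e[1])).round(1))
for n in [((np.array(q)+.5)/3-.5+[120,150]) for q in [[(527,132),(617,132)],[(522,228),(617,230)]]]:
    for z in [30+61*np.sin(.297),30-61*np.sin(.297)]: print(z.round(),unproj('top',n,z).round(1).tolist())
m=env.masks_of('stand_plate','top')[0]['region'].astype(np.uint8); r=cv2.minAreaRect(cv2.findNonZero(m)); print(r, cv2.boxPoints(r))
for i in range(2):
    save('top','tmp.png')
    for n in ['block_a_centre','stand_plate']: print(n,[(np.round(d['xyz'],1).tolist(),round(d['confidence'],2)) for d in env.landmark_of(n,'top')])
```

```text
L [496. 128.  88.] yaw -6.2 -5.2
M [503.1  12.6  88. ] yaw -1.4 -0.7
R [499.5 -99.5  88. ] yaw 0.4 0.4
48.0 [[568.5, -254.4, 47.9], [569.2, -366.9, 47.9]]
12.0 [[573.6, -258.2, 12.1], [574.5, -373.6, 12.1]]
48.0 [[448.8, -247.3, 47.9], [447.0, -364.7, 47.9]]
12.0 [[450.9, -250.9, 12.1], [449.1, -371.4, 12.1]]
((310.5, 210.5), (31.0, 29.0), 90.0) [[296. 195.]
 [325. 195.]
 [325. 226.]
 [296. 226.]]
block_a_centre [([505.5, 14.1, 45.2], 0.65)]
stand_plate [([509.8, -314.7, 34.5], 0.75)]
block_a_centre [([506.4, 15.2, 42.1], 0.91)]
stand_plate [([510.4, -313.1, 30.4], 0.74)]
```

```bash
python3 -m pendant '[0.11,-0.1,0,0,-1, 0.11,-0.1,0,0,-1, 0.11,-0.1,0,0,-1, 0.11,-0.1,0,0,-1, 0.11,-0.1,0,0,-1, 0.11,-0.1,0,0,-1, 0.11,-0.1,0,0,-1, 0.11,-0.1,0,0.042,-1, 0,0,0,0.042,-1, 0,0,0,0,-1]'; python3 -c "
from h import *
print(env.state())"
```

```text
t: 2.25
eef_pos: [419.5, -202.6, 214.8]
tcp_rot: [3.141, -0.0, 0.001]
ft_force: [-1.0, 0.1, 0.2]
opening: 1.001
{'t': 2.25, 'joints': array([-5.91839421e-01,  2.65196747e-01,  1.93364021e+00, -1.73397241e-04,
        9.42355541e-01,  9.77811662e-01]), 'qvel': array([-0.03105732,  0.00066742,  0.00046676,  0.00130701, -0.00072479,
       -0.07346945]), 'tau': array([  1.37079991, -42.92107701, -23.08377385,   0.10169532,
        -0.04700882,   1.17551476]), 'eef_pos': array([ 419.46578293, -202.61484987,  214.75705754]), 'tcp_rot': array([ 3.14125268e+00, -2.53421864e-04,  1.24719558e-03]), 'ft_force': array([-1.0134136 ,  0.12690156,  0.1709902 ]), 'moment': array([ 0.02103881, -0.00645291, -0.02446597]), 'opening': 1.0009824116786363}
```

```bash
python3 -m pendant '[0.067,-0.086,0,0,-1, 0.067,-0.086,0,0,-1, 0.067,-0.086,0.05,0,-1, 0,0,0.1,0,-1, 0,0,0.05,0,-1, 0,0,0,0,-1]'
python3 - <<'E'
from h import *
save('top','t1.png');im=save('scene','s1.png')
cv2.imwrite('pics/s1z.png',cv2.resize(im[130:270,160:360],None,fx=4,fy=4,interpolation=cv2.INTER_CUBIC))
E
```

```text
t: 3.0
eef_pos: [499.0, -100.6, 133.6]
tcp_rot: [-3.141, 0.003, 0.0]
ft_force: [-0.5, 0.0, 0.4]
opening: 1.0
```

View pics/s1z.png

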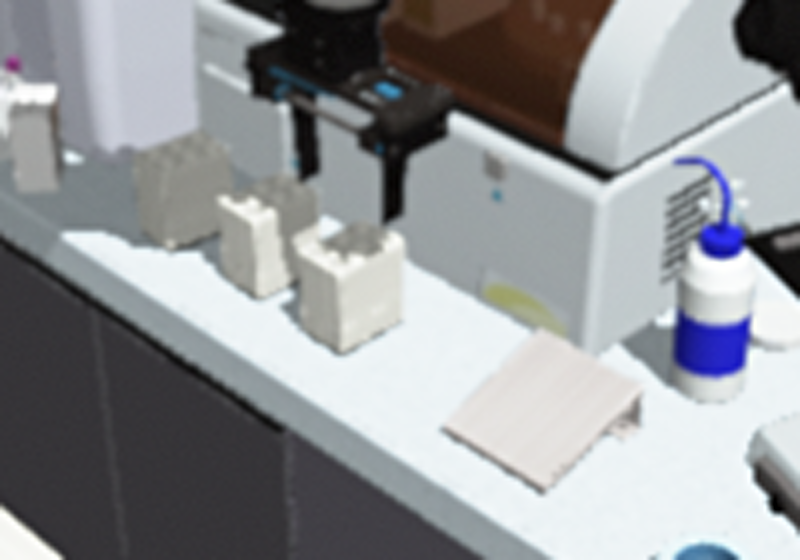

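View pics/t1.png

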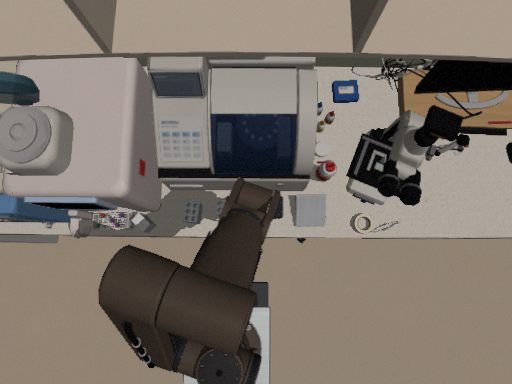

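The scene view shows the open fingers astride the right block at zoom pixel (350,280), jaws across its thickness. I'll descend and grip, then drag toward the robot.

```bash
python3 -m pendant '[0,0,0.1,0,-1, 0,0,0.09,0,-1, 0,0,0.04,0,-1, 0,0,0,0,-1]';  python3 -m pendant '[0,0,0,0,1, 0,0,0,0,1, 0,0,0,0,1, 0,0,0,0,1]'
```

```text
t: 3.6
eef_pos: [499.8, -100.4, 42.8]
tcp_rot: [-3.142, 0.0, -0.001]
ft_force: [0.3, 0.0, -0.1]
opening: 1.001
t: 4.1
eef_pos: [499.8, -100.0, 42.9]
tcp_rot: [3.141, -0.001, -0.001]
ft_force: [-0.2, 0.8, -0.3]
opening: 0.635
```

```bash
python3 -m pendant '[0,0,0,0,1, 0,0,0,0,1]'; python3 -m pendant '[0,0,0,0,1, 0,0,0,0,1]'
```

```text
t: 4.35
eef_pos: [499.7, -99.7, 42.8]
tcp_rot: [-3.141, 0.0, -0.001]
ft_force: [-0.5, 4.4, 5.2]
opening: 0.546
t: 4.6
eef_pos: [499.6, -99.7, 42.8]
tcp_rot: [-3.141, 0.0, -0.001]
ft_force: [-0.4, 5.4, 6.3]
opening: 0.547
```

```bash
python3 -m pendant '[-0.02,0,0,0,1, -0.02,0,0,0,1]'; python3 -m pendant '[-0.02,0,0,0,1]'; python3 -m pendant '[-0.02,0,0,0,1]'; python3 -m pendant '[-0.02,0,0,0,1]'; python3 -m pendant '[0,0,0,0,1]'
```

```text
t: 4.85
eef_pos: [484.5, -100.4, 42.8]
tcp_rot: [3.141, -0.003, -0.001]
ft_force: [-1.7, 0.2, -2.6]
opening: 0.544
t: 4.97
eef_pos: [476.2, -100.4, 42.8]
tcp_rot: [3.141, -0.002, -0.001]
ft_force: [7.0, 1.8, 18.0]
opening: 0.544
t: 5.1
eef_pos: [468.0, -100.3, 42.8]
tcp_rot: [3.141, -0.002, -0.001]
ft_force: [9.2, 1.3, 14.2]
opening: 0.544
t: 5.22
eef_pos: [459.9, -100.3, 42.8]
tcp_rot: [3.141, -0.002, -0.001]
ft_force: [8.2, -0.8, -0.7]
opening: 0.545
t: 5.35
eef_pos: [458.9, -100.1, 42.6]
tcp_rot: [3.142, 0.001, -0.001]
ft_force: [-0.7, -2.6, 4.1]
opening: 0.543
```

```bash
python3 -m pendant '[0,0,0,0,-1, 0,0,0,0,-1, 0,0,0,0,-1, 0,0,0,0,-1]'; python3 -m pendant '[0,0,-0.1,0,-1, 0,0,-0.1,0,-1, 0.04,-0.07,0,0,-1, 0.04,-0.07,0,0,-1, 0.035,-0.07,0,0,-1, 0,-0.072,0,0,-1, 0,0,0,0,-1]'
python3 - <<'E'
from h import *
im=save('scene','s2.png')
cv2.imwrite('pics/s2z.png',cv2.resize(im[130:270,160:360,::-1],None,fx=4,fy=4,interpolation=cv2.INTER_CUBIC))
E
```

```text
t: 5.85
eef_pos: [459.6, -99.9, 42.5]
tcp_rot: [-3.142, 0.0, -0.001]
ft_force: [-1.1, 0.9, -0.0]
opening: 0.909
t: 6.72
eef_pos: [505.6, 14.1, 122.5]
tcp_rot: [3.142, 0.0, 0.001]
ft_force: [-0.1, -0.8, 0.4]
opening: 1.007
```

View pics/s2z.png

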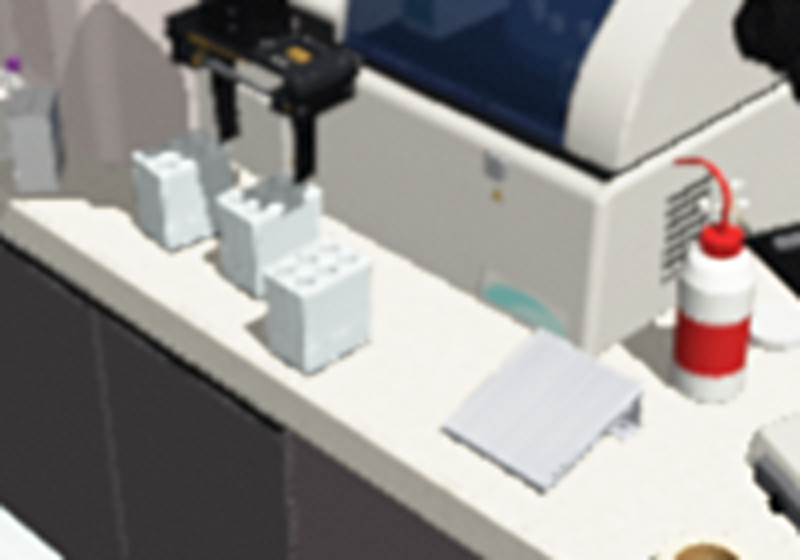

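The dragged block stands upright at zoom pixel (320,305), and the gripper is over the middle block at (270,235). I'll do the same with that one.

```bash
python3 -m pendant '[0,0,0.09,0,-1, 0,0,0.08,0,-1, 0,0,0.03,0,-1, 0,0,0,0,-1]';  python3 -m pendant '[0,0,0,0,1, 0,0,0,0,1, 0,0,0,0,1, 0,0,0,0,1, 0,0,0,0,1, 0,0,0,0,1]';  python3 -m pendant '[0,0,0,0,1, 0,0,0,0,1]'
```

```text
t: 7.28
eef_pos: [505.7, 12.2, 42.4]
tcp_rot: [3.142, 0.001, -0.002]
ft_force: [-0.4, -0.3, -0.3]
opening: 1.0
t: 8.02
eef_pos: [505.8, 12.8, 42.7]
tcp_rot: [3.142, -0.0, -0.001]
ft_force: [-0.4, 0.4, 3.3]
opening: 0.543
t: 8.28
eef_pos: [505.8, 12.9, 42.7]
tcp_rot: [3.142, -0.0, -0.001]
ft_force: [0.4, 2.0, 4.2]
opening: 0.544
```

```bash
python3 -m pendant '[-0.02,0,0,0,1, -0.02,0,0,0,1]'; python3 -m pendant '[-0.02,0,0,0,1]'; python3 -m pendant '[-0.02,0,0,0,1]'; python3 -m pendant '[-0.02,0,0,0,1]'; python3 -m pendant '[0,0,0,0,1]'
```

```text
t: 8.52
eef_pos: [489.6, 12.7, 42.7]
tcp_rot: [3.141, -0.001, -0.001]
ft_force: [2.3, 0.1, 3.4]
opening: 0.545
t: 8.65
eef_pos: [481.4, 12.8, 42.7]
tcp_rot: [3.141, -0.001, -0.001]
ft_force: [3.2, 0.0, 2.8]
opening: 0.545
t: 8.78
eef_pos: [473.4, 12.8, 42.7]
tcp_rot: [3.141, -0.0, -0.001]
ft_force: [3.5, 0.5, 3.9]
opening: 0.547
t: 8.9
eef_pos: [465.4, 12.8, 42.7]
tcp_rot: [3.141, -0.001, -0.001]
ft_force: [3.4, 0.4, 3.5]
opening: 0.548
t: 9.02
eef_pos: [464.4, 12.9, 42.7]
tcp_rot: [3.142, 0.002, -0.001]
ft_force: [-2.2, -0.3, 9.0]
opening: 0.546
```

```bash
python3 -m pendant '[0,0,0,0,-1, 0,0,0,0,-1, 0,0,0,0,-1, 0,0,0,0,-1]'; python3 -m pendant '[0,0,-0.1,0,-1, 0,0,-0.1,0,-1, 0.04,-0.072,0,0,-1, 0.041,-0.072,0,0,-1, 0,-0.072,0,0,-1, 0,-0.072,0,0,-1, 0,0,0,0.032,-1, 0,0,0,0,-1]'
python3 - <<'E'
from h import *
im=save('scene','s3.png')
cv2.imwrite('pics/s3z.png',cv2.resize(im[130:270,160:360,::-1],None,fx=4,fy=4,interpolation=cv2.INTER_CUBIC))
E
```

```text
t: 9.52
eef_pos: [465.7, 12.9, 42.5]
tcp_rot: [3.142, 0.0, -0.001]
ft_force: [0.4, -0.9, 0.2]
opening: 0.906
t: 10.52
eef_pos: [498.1, 128.3, 122.5]
tcp_rot: [3.141, 0.0, -0.1]
ft_force: [-0.3, 0.5, 0.2]
opening: 1.002
```

View pics/s3z.png

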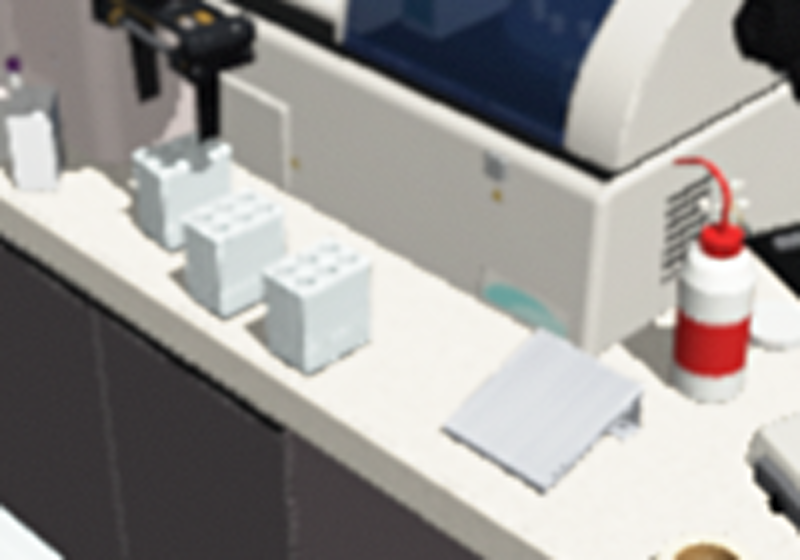

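The two dragged blocks stand upright at (235,255) and (320,305), and the fingers straddle the left one at (185,190).

```bash
python3 -m pendant '[0,0,0.09,0,-1, 0,0,0.08,0,-1, 0,0,0.03,0,-1, 0,0,0,0,-1]';  python3 -m pendant '[0,0,0,0,1, 0,0,0,0,1, 0,0,0,0,1, 0,0,0,0,1, 0,0,0,0,1, 0,0,0,0,1]';  python3 -m pendant '[0,0,0,0,1, 0,0,0,0,1]'
```

```text
t: 11.08
eef_pos: [498.3, 127.7, 42.4]
tcp_rot: [3.141, 0.001, -0.101]
ft_force: [0.4, -0.1, 0.6]
opening: 1.001
t: 11.82
eef_pos: [498.4, 128.1, 42.8]
tcp_rot: [-3.142, -0.0, -0.102]
ft_force: [-0.4, 0.8, 3.2]
opening: 0.542
t: 12.08
eef_pos: [498.4, 128.1, 42.7]
tcp_rot: [-3.142, -0.0, -0.102]
ft_force: [-0.7, 1.0, 4.8]
opening: 0.549
```

```bash
python3 -m pendant '[-0.02,0,0,0,1, -0.02,0,0,0,1]'; python3 -m pendant '[-0.02,0,0,0,1]'; python3 -m pendant '[-0.02,0,0,0,1]'; python3 -m pendant '[-0.02,0,0,0,1]'; python3 -m pendant '[0,0,0,0,1]'
```

```text
t: 12.32
eef_pos: [482.3, 129.6, 42.7]
tcp_rot: [-3.142, -0.001, -0.102]
ft_force: [3.1, 0.5, 3.9]
opening: 0.545
t: 12.45
eef_pos: [474.1, 130.5, 42.7]
tcp_rot: [-3.142, -0.001, -0.102]
ft_force: [3.2, -0.9, 5.0]
opening: 0.543
t: 12.58
eef_pos: [466.1, 131.3, 42.7]
tcp_rot: [-3.142, -0.001, -0.102]
ft_force: [3.6, 0.1, 4.9]
opening: 0.545
t: 12.7
eef_pos: [458.1, 132.1, 42.7]
tcp_rot: [-3.142, -0.001, -0.102]
ft_force: [3.1, -0.1, 5.3]
opening: 0.541
t: 12.82
eef_pos: [457.2, 132.2, 42.7]
tcp_rot: [3.141, 0.001, -0.101]
ft_force: [-2.6, 1.3, 10.3]
opening: 0.549
```

Drag forces: the left and middle blocks pulled about 3.3 N at similar preload, and the right one 7–9 N, so the right block has the good sole. I'll release this one and go back for the right block.

```bash
python3 -m pendant '[0,0,0,0,-1, 0,0,0,0,-1, 0,0,0,0,-1, 0,0,0,0,-1]'; python3 -m pendant '[0,0,-0.1,0,-1, 0,0,-0.1,0,-1, 0,0,0,-0.032,-1, 0,0.116,0,0,-1, 0,0.116,0,0,-1, 0,0.116,0,0,-1, 0,0.116,0,0,-1, 0,0.116,0,0,-1, 0,0,0,0,-1]'
python3 - <<'E'
from h import *
im=save('scene','s4.png')
cv2.imwrite('pics/s4z.png',cv2.resize(im[130:270,160:360,::-1],None,fx=4,fy=4,interpolation=cv2.INTER_CUBIC))
save('top','t4.png')
for n in ['block_a_centre','stand_plate']:
  for c in ['top','scene']: print(n,[(np.round(d['xyz'],1).tolist(),round(d['confidence'],2)) for d in env.landmark_of(n,c)])
E
```

```text
t: 13.32
eef_pos: [458.4, 132.0, 42.5]
tcp_rot: [3.141, 0.0, -0.102]
ft_force: [-0.9, -0.5, -0.2]
opening: 0.912
t: 14.45
eef_pos: [458.3, -102.3, 122.5]
tcp_rot: [3.141, -0.0, -0.005]
ft_force: [-0.0, -0.3, -0.3]
opening: 0.999
block_a_centre [([464.6, 14.3, 43.9], 0.51)]
block_a_centre [([457.0, 11.6, 42.8], 0.68)]
stand_plate [([511.0, -313.0, 33.1], 0.85)]
stand_plate [([508.6, -310.0, 29.9], 0.88)]
```

View pics/s4z.png

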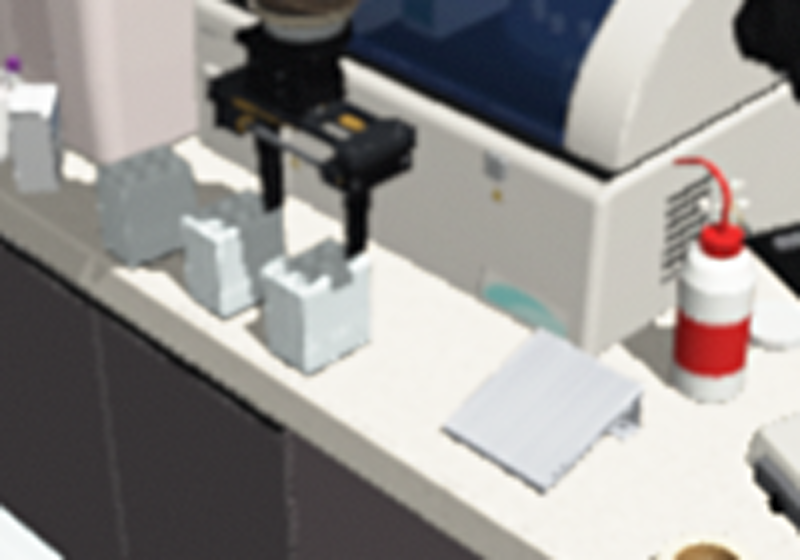

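All three blocks are upright at (145,205), (232,260) and (318,305), and the gripper is over the right one. I'll grip it and repeat the drag to confirm.

```bash
python3 -m pendant '[0.002,-0.005,0.09,0,-1, 0,0,0.08,0,-1, 0,0,0.03,0,-1, 0,0,0,0,-1]';  python3 -m pendant '[0,0,0,0,1, 0,0,0,0,1, 0,0,0,0,1, 0,0,0,0,1, 0,0,0,0,1, 0,0,0,0,1, 0,0,0,0,1, 0,0,0,0,1]'
```

```text
t: 15.25
eef_pos: [459.0, -97.5, 42.4]
tcp_rot: [-3.141, 0.001, -0.0]
ft_force: [-0.1, 0.5, -0.3]
opening: 0.996
t: 16.25
eef_pos: [459.4, -98.3, 42.9]
tcp_rot: [3.141, -0.001, -0.001]
ft_force: [-0.9, -6.4, 5.4]
opening: 0.546
```

```bash
python3 -m pendant '[0.02,0,0,0,1, 0.02,0,0,0,1]'; python3 -m pendant '[0.02,0,0,0,1]'; python3 -m pendant '[0.02,0,0,0,1]'; python3 -m pendant '[0,0,0,0,1, 0,0,0,0,1]'
```

```text
t: 16.5
eef_pos: [472.0, -97.9, 43.5]
tcp_rot: [-3.141, 0.006, -0.001]
ft_force: [-19.2, -8.7, 32.5]
opening: 0.546
t: 16.62
eef_pos: [480.7, -97.9, 43.5]
tcp_rot: [-3.141, 0.005, -0.001]
ft_force: [-14.3, -7.0, 25.5]
opening: 0.547
t: 16.75
eef_pos: [489.1, -97.9, 43.4]
tcp_rot: [-3.141, 0.004, -0.001]
ft_force: [-12.5, -6.0, 18.7]
opening: 0.547
t: 17.0
eef_pos: [490.0, -97.9, 43.3]
tcp_rot: [-3.141, 0.002, -0.001]
ft_force: [-7.1, -3.7, 18.5]
opening: 0.547
```

```bash
python3 -m pendant '[0,0,-0.06,0,1, 0,0,-0.1,0,1, 0,0.05,0,0,1, 0.01,0.1,0,0,1, 0.015,0.12,0,0,1, 0.015,0.12,0,0,1, 0.005,0.1,0,0,1, 0,0.043,0,0,1, 0,0,0,0,1]'
python3 - <<'E'
from h import *
im=save('scene','s5.png')
cv2.imwrite('pics/s5z.png',cv2.resize(im[130:270,200:400,::-1],None,fx=4,fy=4,interpolation=cv2.INTER_CUBIC))
save('top','t5.png')
for n in ['stand_plate','block_a_centre']:
  for c in ['top','scene']: print(n,[(np.round(d['xyz'],1).tolist(),round(d['confidence'],2)) for d in env.landmark_of(n,c)])
E
```

```text
t: 18.12
eef_pos: [508.2, -311.3, 105.6]
tcp_rot: [-3.14, 0.002, -0.002]
ft_force: [0.2, 0.5, -7.0]
opening: 0.545
stand_plate []
stand_plate [([510.3, -308.5, 30.1], 0.82), ([494.5, -313.3, 112.2], 0.32)]
block_a_centre []
block_a_centre [([458.3, 12.2, 43.8], 0.8)]
```

View pics/s5z.png

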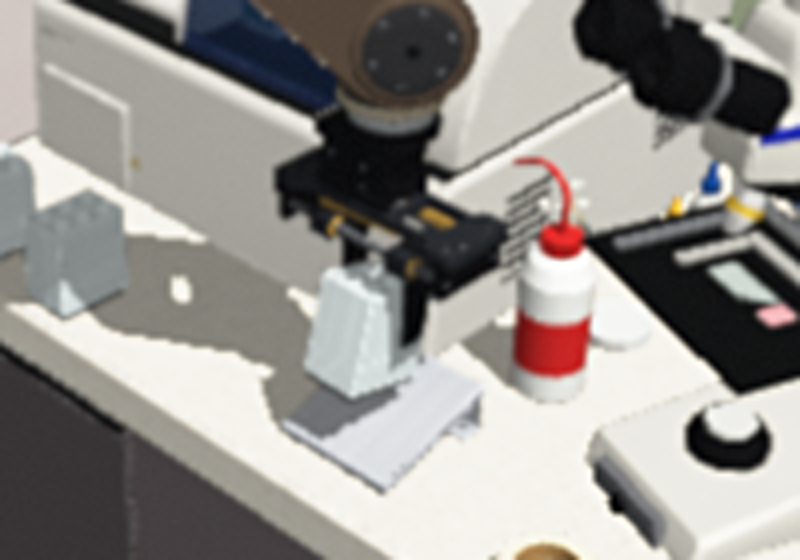

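```bash
cat >> h.py <<'E'
def overlay(src,fn,c,ang,yaw,crop,f=4,c2=(0,0,255)):
    # block centre c, tilt ang about y (top toward robot positive), yaw
    im=cv2.imread('pics/'+src); x0,y0,x1,y1=crop
    big=cv2.resize(im[y0:y1,x0:x1],None,fx=f,fy=f,interpolation=cv2.INTER_CUBIC)
    Ry=np.array([[np.cos(ang),0,-np.sin(ang)],[0,1,0],[np.sin(ang),0,np.cos(ang)]])
    Rz=np.array([[np.cos(yaw),-np.sin(yaw),0],[np.sin(yaw),np.cos(yaw),0],[0,0,1]])
    V=np.array([[a,b,d] for a in(-38,38) for b in(-26,26) for d in(-44,44)],float)
    uv=proj('scene' if src[0]=='s' else 'top',(Rz@Ry@V.T).T+c)
    uv=((uv-[x0,y0]+.5)*f-.5).round().astype(int)
    for i in range(8):
        for j in range(i):
            if (np.abs(V[i]-V[j])>1).sum()==1: cv2.line(big,tuple(map(int,uv[i])),tuple(map(int,uv[j])),c2,1)
    cv2.imwrite('pics/'+fn,big)
E
python3 - <<'E'
from h import *
overlay('s5.png','o5.png',np.array([509,-311.3,105.6+19-62+44]),0,0,(250,180,330,240),10)
E
```

```text
(no output)
```

View pics/o5.png

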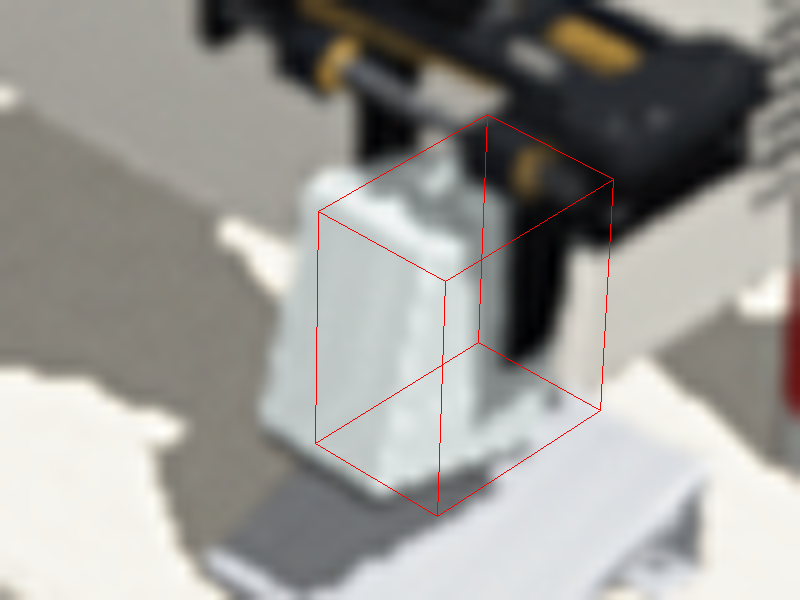

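Run:
```python
from h import *
for i,(a,dx) in enumerate([(-.14,0),(-.2,-4)]):
    o=np.array([1+dx,0,-18.]); R=np.array([[np.cos(a),0,-np.sin(a)],[0,1,0],[np.sin(a),0,np.cos(a)]])
    overlay('s5.png',f'o6{i}.png',np.array([508.2,-311.3,124.6])+R@o,a,0,(250,180,330,240),6)
a=cv2.imread('pics/o60.png');b=cv2.imread('pics/o61.png');cv2.imwrite('pics/o6.png',np.hstack([a[:,:400],b[:,:400]]))
```

```text
(no output)
```

View pics/o6.png

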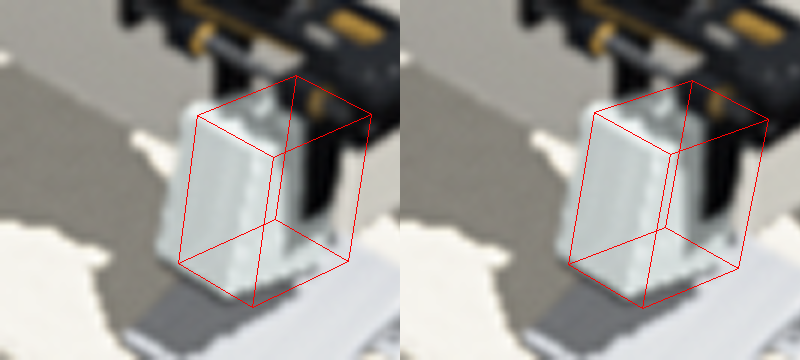

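The overlay shows the block slipped about 9° in the grip during the +x drag, with its sole toward the robot, and shifted a few mm. I'll set it back flat on the bench, regrip, and lift without dragging.

```bash
python3 -m pendant '[0,-0.05,0,0,1, -0.01,-0.1,0,0,1, -0.01,-0.12,0,0,1, -0.01,-0.12,0,0,1, 0,-0.09,0,0,1, 0,-0.03,0,0,1, 0,0,0.06,0,1, 0,0,0.05,0,1, 0,0,0,0,1]'; python3 -m pendant '[0,0,0.015,0,1, 0,0,0.01,0,1]';python3 -m pendant '[0,0,0.01,0,1, 0,0,0,0,1]'
```

```text
t: 19.55
eef_pos: [496.5, -106.8, 61.8]
tcp_rot: [-3.141, 0.002, -0.001]
ft_force: [0.0, 0.7, -6.4]
opening: 0.542
t: 19.8
eef_pos: [497.3, -107.3, 52.9]
tcp_rot: [3.141, -0.001, -0.001]
ft_force: [-0.3, 0.1, -6.7]
opening: 0.542
t: 20.05
eef_pos: [497.0, -107.2, 48.5]
tcp_rot: [3.142, 0.0, -0.001]
ft_force: [0.2, -0.1, -6.7]
opening: 0.546
```

```bash
python3 -m pendant '[0,0,0.007,0,1]';python3 -m pendant '[0,0,0.005,0,1]';python3 -m pendant '[0,0,0.005,0,1]'
```

```text
t: 20.18
eef_pos: [497.3, -107.3, 46.0]
tcp_rot: [3.141, -0.001, -0.001]
ft_force: [0.4, 0.2, -7.5]
opening: 0.544
t: 20.3
eef_pos: [497.1, -107.2, 43.7]
tcp_rot: [3.141, -0.0, -0.001]
ft_force: [-0.1, -0.6, -6.6]
opening: 0.545
t: 20.42
eef_pos: [497.3, -107.2, 43.1]
tcp_rot: [3.141, -0.001, -0.001]
ft_force: [-9.9, 2.9, 39.9]
opening: 0.545
```

```bash
python3 -m pendant '[-0.012,0,0.004,0,1]';python3 -m pendant '[-0.012,0,0.004,0,1]';python3 -m pendant '[0,0,0,0,1]'
python3 - <<'E'
from h import *
save('scene','s7.png'); s=env.state(); p=s['eef_pos']
overlay('s7.png','o7.png',np.array([p[0],p[1],44]),0,0,(210,165,290,225),8)
E
```

```text
t: 20.55
eef_pos: [494.3, -107.3, 42.4]
tcp_rot: [3.14, -0.006, -0.002]
ft_force: [1.0, 7.3, 23.2]
opening: 0.549
t: 20.68
eef_pos: [489.4, -107.3, 40.7]
tcp_rot: [3.14, -0.006, -0.001]
ft_force: [1.2, 6.1, 18.5]
opening: 0.546
t: 20.8
eef_pos: [488.8, -107.3, 40.5]
tcp_rot: [3.14, -0.004, -0.001]
ft_force: [-1.5, 4.7, 18.7]
opening: 0.541
```

View pics/o7.png

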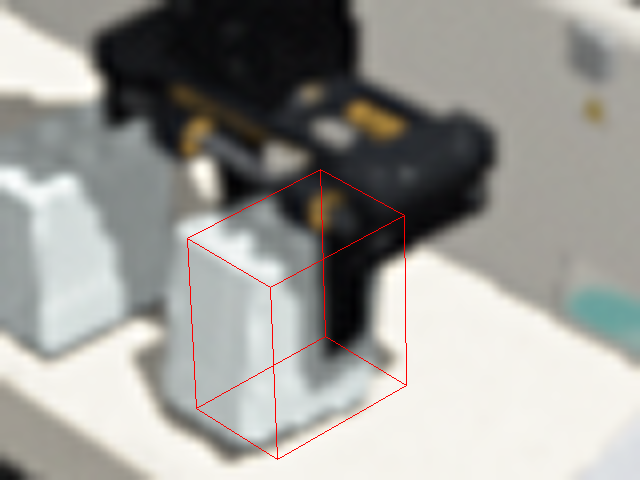

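```bash
python3 -m pendant '[0,0,0,0,-1, 0,0,0,0,-1, 0,0,0,0,-1]'; python3 -m pendant '[0,0,-0.003,0,-1]'
python3 - <<'E'
from h import *
save('scene','s8.png'); s=env.state(); p=s['eef_pos'];print(p,env.landmark_of('block_a_centre','scene'))
overlay('s8.png','o8.png',np.array([p[0],p[1],44]),0,0,(210,165,290,225),8)
E
```

```text
t: 21.22
eef_pos: [487.5, -107.2, 38.6]
tcp_rot: [3.141, -0.0, -0.001]
ft_force: [0.4, 0.6, -0.2]
opening: 0.802
t: 21.35
eef_pos: [487.4, -107.2, 39.7]
tcp_rot: [-3.142, 0.0, -0.001]
ft_force: [-0.1, -0.3, 0.2]
opening: 0.907
[ 487.490552   -107.20733044   39.85115981] [{'xyz': [457.5, 10.5, 38.6], 'confidence': 0.65}]
```

View pics/o8.png

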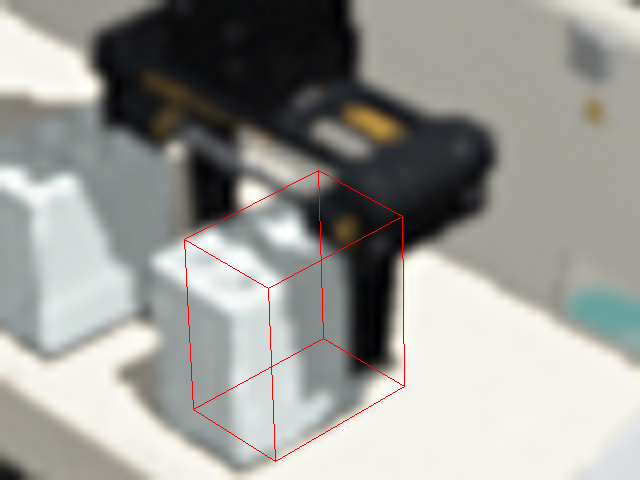

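Run:
```python
from h import *
p=np.array([487.5,-107.2,44]); uv=proj('scene',p)[0]; print(uv, unproj('scene',uv+[-4,1],44))
for x in (463,456): overlay('s8.png',f'o9_{x}.png',np.array([x,12.9,44]),0,0,(190,150,270,210),5)
cv2.imwrite('pics/o9.png',np.hstack([cv2.imread('pics/o9_463.png'),cv2.imread('pics/o9_456.png')]))
```

```text
[246.60995404 203.79161197] [[ 473.83659216 -101.98552636   44.        ]]
```

View pics/o9.png

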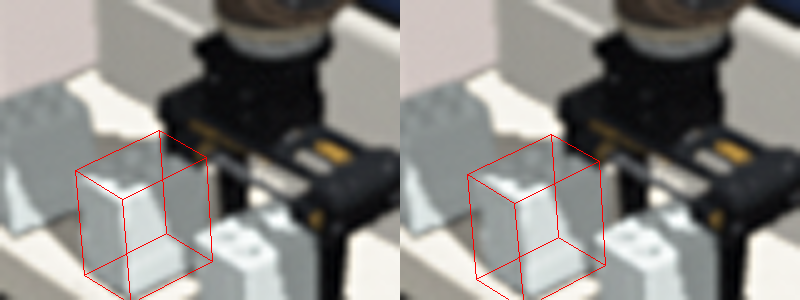

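The middle block's overlay fits with no camera bias, so the right block really sits about 13 mm nearer the robot than the TCP. I'll recentre and regrip.

```bash
python3 -m pendant '[-0.033,-0.01,-0.004,0,-1, 0,0,0,0,-1]'; python3 -m pendant '[0,0,0,0,1, 0,0,0,0,1, 0,0,0,0,1, 0,0,0,0,1, 0,0,0,0,1, 0,0,0,0,1, 0,0,0,0,1]'; python3 -m pendant '[0,0,-0.04,0,1, 0,0,-0.1,0,1, 0,0,0,0,1]'
python3 - <<'E'
from h import *
save('scene','s10.png'); s=env.state(); p=s['eef_pos'];print(p)
overlay('s10.png','o10.png',np.array([p[0],p[1],p[2]+1]),0,0,(210,145,290,205),8)
E
```

```text
t: 21.7
eef_pos: [473.0, -102.7, 41.5]
tcp_rot: [-3.141, 0.001, -0.001]
ft_force: [0.1, -0.3, -0.2]
opening: 1.002
t: 22.58
eef_pos: [474.9, -103.7, 41.7]
tcp_rot: [3.141, -0.002, -0.001]
ft_force: [0.8, -4.8, 1.9]
opening: 0.547
t: 22.95
eef_pos: [474.9, -103.2, 98.7]
tcp_rot: [3.141, -0.003, -0.001]
ft_force: [-0.8, -0.0, -8.1]
opening: 0.545
[ 474.19374315 -103.0146869    97.38132252]
```

View pics/o10.png

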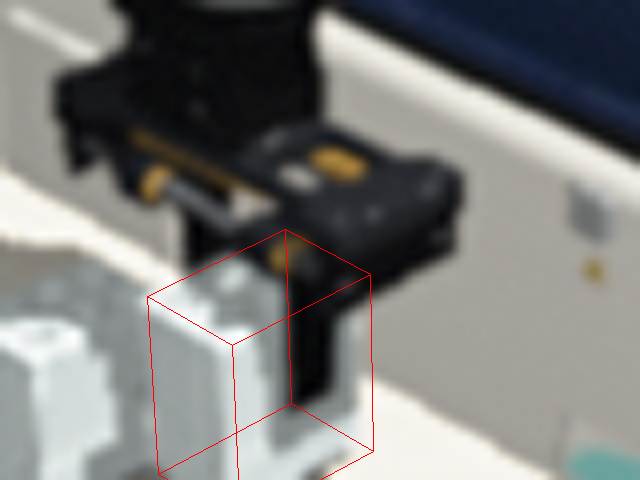

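Block is upright and centred in the grip. Carry it to the stand.

```bash
python3 -m pendant '[0,0.03,-0.012,0,1, 0.01,0.08,0,0,1, 0.02,0.11,0,0,1, 0.025,0.12,0,0,1, 0.02,0.1,0,0,1, 0.01,0.06,0,0,1, 0,0.02,0,0,1, 0,0,0,0,1]'
python3 - <<'E'
from h import *
save('scene','s11.png'); s=env.state(); p=s['eef_pos'];print(p)
overlay('s11.png','o11.png',np.array([p[0],p[1],p[2]+2.4]),0,0,(250,170,330,230),8)
E
```

```text
t: 24.0
eef_pos: [507.3, -311.2, 101.2]
tcp_rot: [-3.14, 0.002, -0.002]
ft_force: [-0.1, 0.4, -8.0]
opening: 0.551
[ 507.41318371 -310.59604484  101.4480544 ]
```

View pics/o11.png

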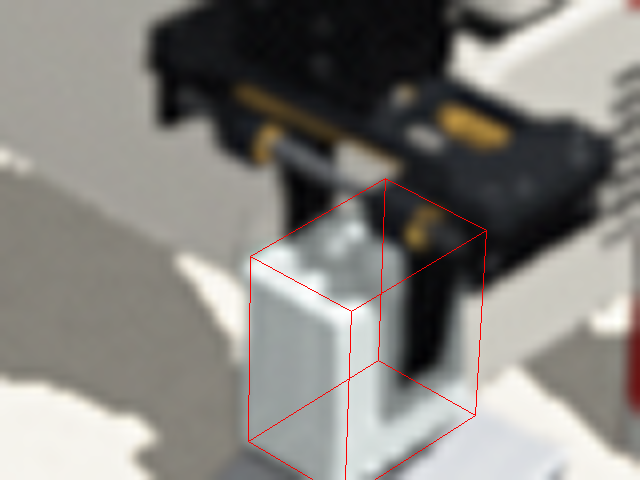

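```bash
python3 -m pendant '[0,0,0.025,0,1, 0,0,0.015,0,1, 0,0,0,0,1]'; python3 -m pendant '[0,0,0.006,0,1]'; python3 -m pendant '[0,0,0.005,0,1]'
```

```text
t: 24.42
eef_pos: [507.9, -310.6, 85.5]
tcp_rot: [-3.141, 0.001, -0.001]
ft_force: [0.1, 0.0, -6.9]
opening: 0.543
t: 24.55
eef_pos: [508.3, -311.1, 84.0]
tcp_rot: [3.141, -0.0, -0.001]
ft_force: [-0.4, -0.4, -7.2]
opening: 0.547
t: 24.68
eef_pos: [508.1, -311.2, 81.9]
tcp_rot: [3.141, -0.0, -0.001]
ft_force: [0.6, -0.2, -8.0]
opening: 0.546
```

```bash
python3 -m pendant '[0,0,0.004,0,1]'; python3 -m pendant '[-0.005,0,0.005,0,1]'
```

```text
t: 24.8
eef_pos: [508.1, -311.2, 80.2]
tcp_rot: [3.141, -0.0, -0.001]
ft_force: [-0.4, 0.3, -4.3]
opening: 0.545
t: 24.92
eef_pos: [506.9, -311.4, 79.4]
tcp_rot: [3.14, -0.002, -0.001]
ft_force: [-1.0, 4.6, 12.1]
opening: 0.546
```

```bash
python3 -m pendant '[-0.01,0,0.007,0,1]'; python3 -m pendant '[-0.01,0,0.008,0,1]'; python3 -m pendant '[0,0,0,0,1]'
python3 - <<'E'
from h import *
save('scene','s12.png'); s=env.state(); p=s['eef_pos'];print(p)
a=.14; R=np.array([[np.cos(a),0,-np.sin(a)],[0,1,0],[np.sin(a),0,np.cos(a)]])
overlay('s12.png','o12.png',p+[0,0,19]+R@np.array([-1,0,-16.6]),a,0,(250,170,330,230),8)
E
```

```text
t: 25.05
eef_pos: [502.9, -311.3, 77.1]
tcp_rot: [3.14, -0.003, -0.001]
ft_force: [-2.1, 4.6, 11.6]
opening: 0.545
t: 25.18
eef_pos: [498.5, -311.3, 74.1]
tcp_rot: [3.14, -0.002, -0.001]
ft_force: [-4.0, 4.5, 13.6]
opening: 0.546
t: 25.3
eef_pos: [498.0, -311.3, 73.7]
tcp_rot: [3.141, -0.001, -0.001]
ft_force: [-5.4, 3.6, 9.7]
opening: 0.546
[ 498.02190952 -311.33302127   73.72169313]
```

View pics/o12.png

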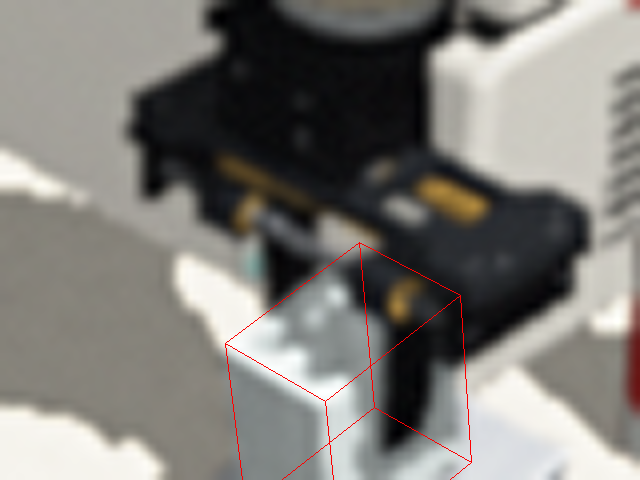

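Run:
```python
from h import *
p=np.array([498.0,-311.3,73.7])
ims=[]
for a,d in [(.05,-1),(.13,-6)]:
    R=np.array([[np.cos(a),0,-np.sin(a)],[0,1,0],[np.sin(a),0,np.cos(a)]])
    overlay('s12.png','tmp.png',p+[0,0,19]+R@np.array([d,0,-16.6]),a,0,(265,190,325,255),6)
    ims.append(cv2.imread('pics/tmp.png'))
cv2.imwrite('pics/o13.png',np.hstack(ims))
```

```text
(no output)
```

View pics/o13.png

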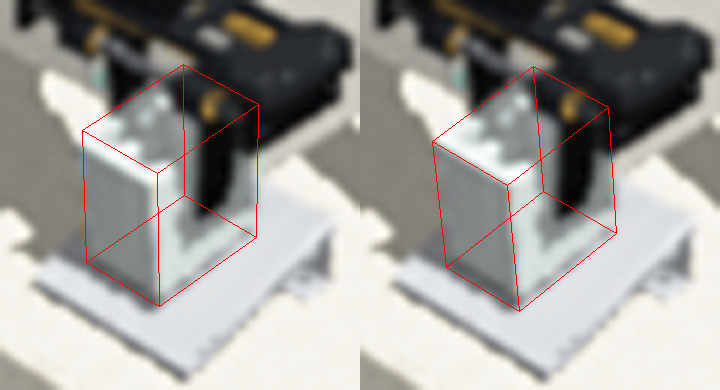

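```bash
python3 -m pendant '[-0.003,0,0.005,0,1]'; python3 -m pendant '[-0.002,0,0.005,0,1]'; python3 -m pendant '[0,0,0.004,0,1]'
```

```text
t: 25.48
eef_pos: [496.9, -311.4, 72.3]
tcp_rot: [3.14, -0.001, -0.001]
ft_force: [-7.1, 3.1, 20.0]
opening: 0.546
t: 25.6
eef_pos: [495.8, -311.4, 70.5]
tcp_rot: [3.14, -0.001, -0.001]
ft_force: [-10.7, 4.4, 21.7]
opening: 0.545
t: 25.72
eef_pos: [495.4, -311.3, 69.0]
tcp_rot: [3.141, -0.0, -0.0]
ft_force: [-14.1, 3.2, 24.9]
opening: 0.549
```

```bash
python3 -m pendant '[0,0,0.004,0,1]'
python3 - <<'E'
from h import *
save('scene','s14.png'); p=env.state()['eef_pos']; print(p)
ims=[]
for a in (.2,.297):
    R=np.array([[np.cos(a),0,-np.sin(a)],[0,1,0],[np.sin(a),0,np.cos(a)]])
    overlay('s14.png','tmp.png',p+[0,0,19]+R@np.array([-2,0,-16.6]),a,0,(265,190,325,255),6)
    ims.append(cv2.imread('pics/tmp.png'))
cv2.imwrite('pics/o14.png',np.hstack(ims))
E
```

```text
t: 25.85
eef_pos: [495.3, -311.3, 67.5]
tcp_rot: [3.141, 0.0, -0.0]
ft_force: [-14.4, 4.1, 25.5]
opening: 0.547
[ 495.24333507 -311.31213968   67.32975466]
```

View pics/o14.png

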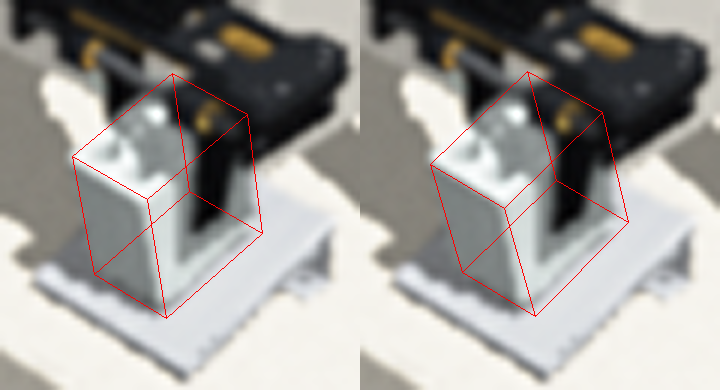

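```bash
python3 -m pendant '[0,0,0.005,0,1]'; python3 -m pendant '[0,0,0.005,0,1]'; python3 -m pendant '[0,0,0.004,0,1]'
python3 - <<'E'
from h import *
save('scene','s15.png'); p=env.state()['eef_pos']; print(p)
ims=[]
for a in (.23,.297):
    R=np.array([[np.cos(a),0,-np.sin(a)],[0,1,0],[np.sin(a),0,np.cos(a)]])
    overlay('s15.png','tmp.png',p+[0,0,19]+R@np.array([-2,0,-14]),a,0,(265,190,325,255),6)
    ims.append(cv2.imread('pics/tmp.png'))
cv2.imwrite('pics/o15.png',np.hstack(ims))
E
```

```text
t: 26.02
eef_pos: [495.2, -311.4, 65.6]
tcp_rot: [3.141, 0.0, -0.0]
ft_force: [-14.0, 2.6, 24.3]
opening: 0.549
t: 26.15
eef_pos: [495.2, -311.4, 63.6]
tcp_rot: [3.141, 0.0, -0.0]
ft_force: [-14.2, 4.3, 25.3]
opening: 0.544
t: 26.28
eef_pos: [495.2, -311.4, 62.0]
tcp_rot: [3.141, 0.0, -0.0]
ft_force: [-13.9, 3.2, 26.1]
opening: 0.544
[ 495.17594163 -311.40224143   61.77629083]
```

View pics/o15.png

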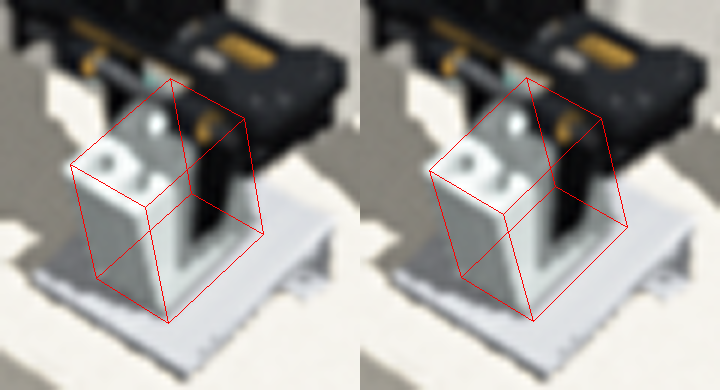

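```bash
python3 -m pendant '[0,0,0.004,0,1]'; python3 -m pendant '[0,0,0.004,0,1]'
python3 - <<'E'
from h import *
im=save('scene','s16.png'); cv2.imwrite('pics/s16z.png',cv2.resize(im[190:255,260:330,::-1],None,fx=8,fy=8,interpolation=cv2.INTER_CUBIC))
E
```

```text
t: 26.45
eef_pos: [495.4, -311.5, 60.8]
tcp_rot: [3.14, -0.0, -0.0]
ft_force: [-15.2, 7.0, 41.8]
opening: 0.544
t: 26.58
eef_pos: [496.0, -311.5, 60.1]
tcp_rot: [3.14, -0.002, -0.0]
ft_force: [-12.7, 7.7, 44.0]
opening: 0.548
```

View pics/s16z.png

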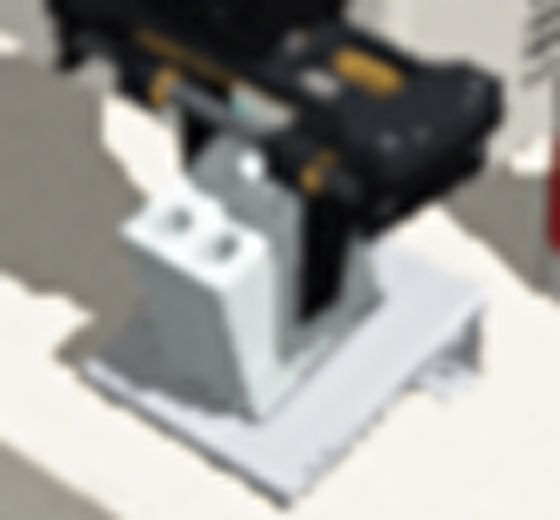

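The force rose from 26 to 44 N as the lower edge met the plate, and the picture shows the sole flat. I'll ease off slightly, release and back off upward.

```bash
python3 -m pendant '[0,0,-0.003,0,1]'; python3 -m pendant '[0,0,0,0,-0.3, 0,0,0,0,-0.3, 0,0,0,0,-1, 0,0,0,0,-1, 0,0,0,0,-1, 0,0,0,0,-1]'
python3 - <<'E'
from h import *
im=save('scene','s17.png'); cv2.imwrite('pics/s17z.png',cv2.resize(im[190:255,260:330,::-1],None,fx=8,fy=8,interpolation=cv2.INTER_CUBIC))
E
```

```text
t: 26.75
eef_pos: [496.0, -311.5, 60.1]
tcp_rot: [3.14, -0.001, -0.0]
ft_force: [-6.2, 2.0, 12.3]
opening: 0.548
t: 27.5
eef_pos: [496.1, -311.2, 57.3]
tcp_rot: [3.142, 0.0, -0.001]
ft_force: [-0.7, -0.1, -0.4]
opening: 0.986
```

View pics/s17z.png

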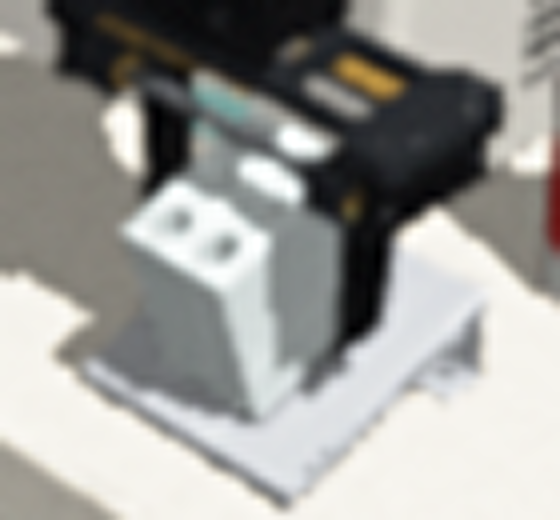

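```bash
python3 -m pendant '[0,0,-0.06,0,-1, 0,0,-0.1,0,-1, 0,0,-0.12,0,-1, -0.05,0.08,-0.05,0,-1, -0.08,0.1,0,0,-1, -0.1,0.11,0,0,-1, -0.1,0.11,0,0,-1, -0.03,0.04,0,0,-1, 0,0,0,0,-1]'
python3 - <<'E'
from h import *
im=save('scene','s18.png'); cv2.imwrite('pics/s18z.png',cv2.resize(im[130:270,180:340,::-1],None,fx=4,fy=4,interpolation=cv2.INTER_CUBIC))
im=save('top','t18.png');cv2.imwrite('pics/t18z.png',cv2.resize(im[180:240,270:350,::-1],None,fx=8,fy=8,interpolation=cv2.INTER_CUBIC))
for c in ['top','scene']:
  print([(np.round(d['xyz'],1).tolist(),round(d['confidence'],2)) for d in env.landmark_of('block_a_centre',c)])
E
```

```text
t: 28.68
eef_pos: [351.3, -487.6, 189.2]
tcp_rot: [-3.141, 0.0, -0.003]
ft_force: [0.6, -0.3, -0.4]
opening: 1.003
[([467.1, 16.8, 44.1], 0.77), ([458.9, 312.7, -2.5], 0.62)]
[([461.6, 12.4, 38.8], 0.85)]
```

View pics/s18z.png

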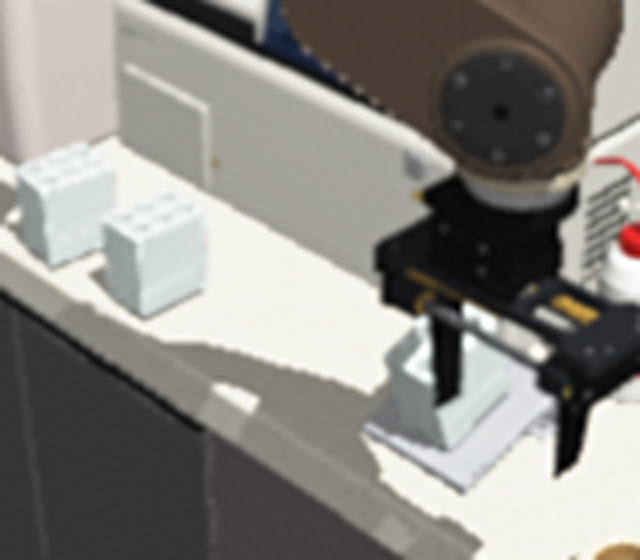

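View pics/t18z.png

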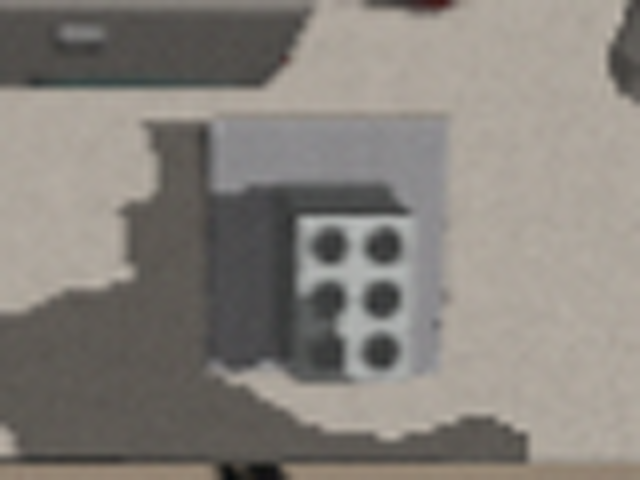

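Run:
```python
from h import *
from scipy.optimize import least_squares
t=np.radians(17); off=np.array([270,180])
px=lambda q:(np.array(q,float)+.5)/8-.5+off
cor=px([(210,118),(448,118),(438,372),(207,372)])
pc=np.array([(61,56),(61,-56),(-61,-56),(-61,56)],float)
def P(O,yaw,L):
    R=np.array([[np.cos(yaw),-np.sin(yaw),0],[np.sin(yaw),np.cos(yaw),0],[0,0,1]])@np.array([[np.cos(t),0,-np.sin(t)],[0,1,0],[np.sin(t),0,np.cos(t)]])
    return O+(R@np.atleast_2d(L).T).T
r=least_squares(lambda v:(proj('top',P(np.array([v[0],v[1],30]),v[2],np.c_[pc,np.zeros(4)]))-cor).ravel(),[509,-311,0])
print(r.x,np.abs(r.fun).max())
O=np.array([r.x[0],r.x[1],30]);yw=r.x[2]
w=px([(330,246),(383,246),(328,298),(381,298),(326,350),(380,352)])
P0=np.array([(1,.5),(1,-.5),(0,.5),(0,-.5),(-1,.5),(-1,-.5)])
def f(v):
    c,s=np.cos(v[2]),np.sin(v[2]); q=P0*v[3]; q=np.c_[c*q[:,0]-s*q[:,1]+v[0],s*q[:,0]+c*q[:,1]+v[1],np.full(6,88.)]
    return (proj('top',P(O,yw,q))-w).ravel()
k=least_squares(f,[0,0,0,25]); print(k.x,np.abs(k.fun).max())
O=np.array([509.5,-311,30]);yw=0; print(least_squares(f,[0,0,0,25]).x)
```

```text
[ 5.08100068e+02 -3.12264657e+02  6.05134626e-03] 0.2919529074547995
[-6.05395593e+00 -1.99865014e-01 -7.82321512e-03  2.37198438e+01] 0.13476582741549237
[-7.47997122e+00 -1.72010924e+00 -1.93544941e-03  2.37256010e+01]
```

Block is at about (-6, 0) mm in the plate frame with yaw under 1°. I'll clear the arm from the scene view and check flatness and stillness.

```bash
python3 -m pendant '[-0.08,0.08,0,0,-1, -0.1,0.1,0,0,-1, -0.1,0.1,0,0,-1, -0.1,0.06,0,0,-1, 0,0,0,0,-1]'
python3 - <<'E'
from h import *
im=save('scene','s19.png'); save('top','t19.png')
a=cv2.imread('pics/t18.png').astype(int);b=cv2.imread('pics/t19.png').astype(int); print(np.abs(a-b)[190:225,300:325].mean())
c=(150,90,350,240); cv2.imwrite('pics/s19z.png',cv2.resize(im[130:270,150:350,::-1],None,fx=4,fy=4,interpolation=cv2.INTER_CUBIC))
t=.2967; R=np.array([[np.cos(t),0,-np.sin(t)],[0,1,0],[np.sin(t),0,np.cos(t)]])
overlay('s19.png','o19.png',np.array([508.8,-311.6,30])+R@np.array([-6.7,-1,44]),t,0,(255,190,335,250),8)
for n in ['tape_roll','wash_bottle','carton']: print(n,[(np.round(d['xyz'],1).tolist(),round(d['confidence'],2)) for d in env.landmark_of(n,'top')])
E
```

```text
t: 29.5
eef_pos: [198.3, -623.6, 189.2]
tcp_rot: [-3.142, 0.0, -0.003]
ft_force: [1.2, 0.6, 0.0]
opening: 0.998
8.204190476190476
tape_roll [([463.4, -513.4, 1.8], 0.52)]
wash_bottle [([662.5, -355.7, 3.2], 0.58)]
carton [([460.6, 313.8, -3.3], 0.81)]
```

View pics/o19.png

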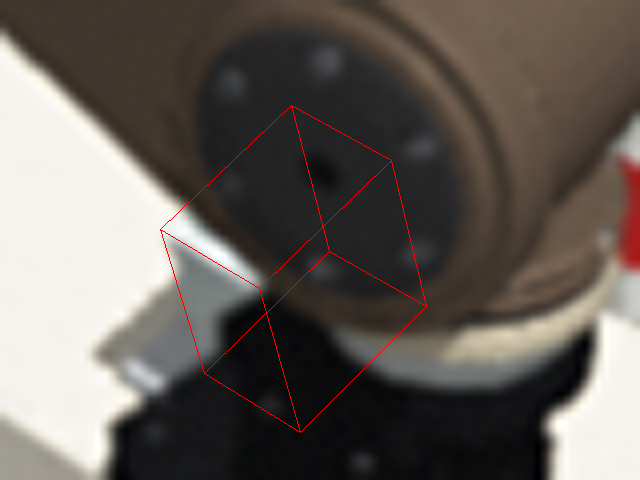

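View pics/s19z.png

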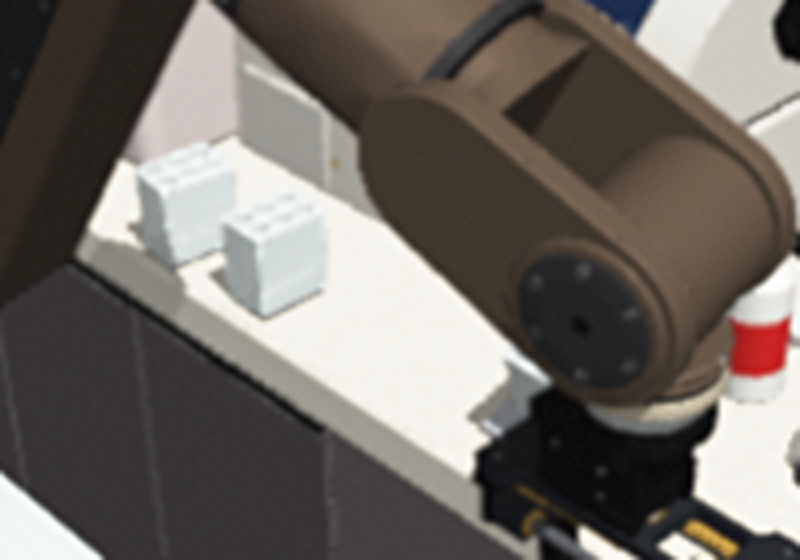

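The arm now hides the block in the scene view, so I'll check flatness on the released-block picture (s17) and stillness in the top view.

Run:
```python
from h import *
t=.2967; R=np.array([[np.cos(t),0,-np.sin(t)],[0,1,0],[np.sin(t),0,np.cos(t)]])
overlay('s17.png','oa.png',np.array([508.8,-311.6,30])+R@np.array([-6.7,-1,44]),t,0,(260,190,325,255),6)
im=cv2.imread('pics/t19.png'); b=cv2.resize(im[180:240,270:350],None,fx=6,fy=6,interpolation=cv2.INTER_CUBIC)
a=cv2.imread('pics/oa.png'); h=min(len(a),len(b)); cv2.imwrite('pics/ob.png',np.hstack([a[:h],b[:h,:400]]))
```

```text
(no output)
```

View pics/ob.png

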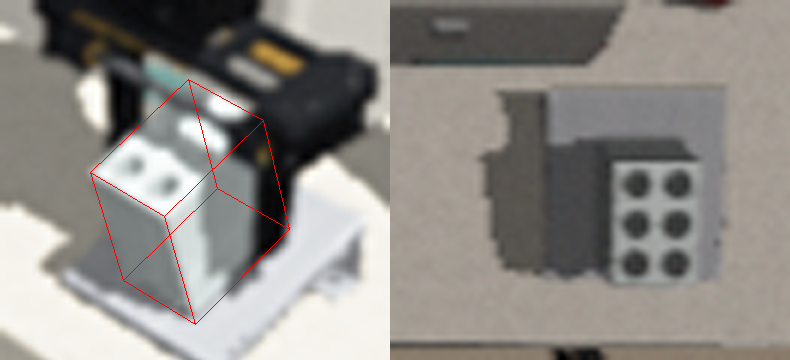

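```bash
python3 -c "
from cell import env
print(env.job_done()); print(env.state()['t'])"
```

```text
the job is handed in; nothing more can be done
None
the job is handed in; nothing more can be done
```

The right-hand of the three blocks has the good sole, and it now stands on the sloping stand. I handed the job in at about 29.6 s; no verdict is reported.

- **Drag test:** I gripped each block and dragged it about 4 cm toward the robot. The left and middle ones pulled about 3.3 N with 3–5 N of downward preload. The right one pulled 7–9 N, and 12–19 N in a repeat drag under more preload.
- **Forces above your figures:** All readings were higher than you quoted because the closed grip pressed the blocks down a little. The ranking was still clear.
- **Mishap:** During the repeat drag the right block turned about 9° and slid about 13 mm in the jaws. I saw this over the stand, set it back flat on the bench, gripped it again in the middle and carried it over.
- **Placing:** The tool cannot tilt, so I set the uphill edge on the plate and pressed until the block turned in the pads. The force rose to 44 N as the sole came flat, and then I released it.

**Last checks:**
- **Position:** The block is about 6–7 mm downhill of the plate's middle and within 2 mm across, with its length less than 1° off the slope. It did not move between the two top pictures after release.
- **Flatness:** A 17° flat outline fitted the picture taken just after release. I could not recheck it later from the scene camera because the arm was in the way.
- **Surroundings:** The other two blocks stand upright on the bench. The networks found the tape, bottle and carton within their error of the starting positions.

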